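Slide a loaded carrier into its locating notches and latch it

ROBOT

A 6-joint arm with a two-finger parallel gripper is mounted at the origin on a cart in front of the work surface, level with it; the furniture and walls round the work are solid. World frame = base frame: x ahead of the robot, y to its left, z up, the work surface at z = 0. Lengths are in m, angles in rad, forces in N, time in s.
With the tool pointing down it reaches from about 0.375 to 0.975 m from the base axis. Payload 3.8 kg.
Tool frame: the origin (TCP) lies midway between the tips of the shut fingers; the grasp point (between the pads) lies 19 mm behind it; z points along the fingers, y is the line along which they close (so a half turn about z gives the same grasp; the last joint's range is limited). The gripper opens to 85 mm and grips with 20 to 120 N. Pads are 22 mm wide; open, the fingers measure 114 mm over their backs; the gripper's body (76 mm by 85 mm) begins 54 mm behind the grasp point. The pads swing forward as they close: fully open they stand 13 mm farther back than shut.
Start: joints at [-1.353, 0.264, 1.604, -0, 1.274, -0.037], TCP at [0.17, -0.653, 0.231] pointing down, gripper open.
Joint ranges: [-2.63, 2.63], [-0.94, 2.18], [0.31, 2.57], [-1.31, 4.45], [0, 2.66], [-2.55, 2.55]. Speed limits (rad/s): [2.57, 2.57, 3.14, 3.14, 3.14, 3.14].

INTERFACE

Orientations are given as a rotation vector (axis times angle).
In Python, from workcell import bot gives the robot as it stands.
- The arm moves only by the tool step_arm, never from a script. Its argument "motion" is a list of rows, each a list of 5 numbers: the finger opening in cm, from 0 to 8.54, then the shift along the tool's x, y, z in cm, then the turn about the tool's z in degrees. In form: [[claw, dx, dy, dz, twist], ...]. A call has 1 to 20 rows; each row is the pose to reach, as a shift and turn from the pose commanded when the call began, along the tool's axes at that moment; what a row does not reach only later rows make up. A row lasts 1/10 s, in which the tool goes at most 50 mm and 8.59 degrees, less where a joint would pass 70% of its speed; a pose out of reach is approached as far as the arm can. A call with a gripper value outside its range is refused whole. The fingers move at their own pace and stop on an object; "force" is the grip in N (left out, the last holds). Time passes only in rows, so rows that repeat a pose let the fingers close. It gives the time, the measured TCP pose, the force, the opening and the grip force at its end, in the units of the state.
- bot.read_state(): the state, without advancing time (a new reading comes with each control period).
- bot.read_camera(name): name is "side" or "top" or "wrist"; returns (picture, depth): 384x512x3 uint8, red, green, blue; 384x512 float32, m along the optical axis (not along the pixel's ray), 0 where there is no reading.
- bot.calibration(name): a dict with "mtx" (3x3 intrinsics, pixels), "origin" and "orientation" of the camera in the world; the wrist camera has in their place "T_tool_cam" (4x4, takes a point from camera to tool coordinates, whose origin is the TCP and whose axes are the flange's). Camera axes: x right, y up, looking along -z (the intrinsics and any distortion apply to the point x, -y, -z); pixel columns grow to the right and rows downward; lengths in m; the calibration is good to about 2 mm. A picture is of the moment at which its call begins: read the wrist's pose just before it. calibration takes no time and is no camera call.
- bot.finish_job(): hands the job in; it is judged then, once.
The state is a dict: "time": time; "q": joint angles; "joint_vel": joint speeds; "joint_torque": joint torques, N m; "tool_pos": TCP position; "tcp_rot": TCP orientation; "wrist_force": force on the tool from outside, world axes, zero at the start; "torque": the same for the moment, N m; "width": opening from 0.0 (shut) to 1.0 (fully open); "grip_force": force on a finger pad.
Only numpy, scipy, OpenCV 4.12 (cv2) and the standard library are available. Lean on these libraries where they do the work, as an engineer would, in place of code of your own. Each camera call takes 0.05 s, during which the arm holds its last target. There are 200 camera calls.

TASK

With a fingertip, push the loaded carrier board by its yellow bumper along the rails, towards the latch end, until you feel it drop into the locating notches; then push the red latch round by its pin until it lies across the board. Only push and lift nothing, keep the housing bar in its nest on the board, and leave the other things on the table alone.

Things in the scene. Friction and masses are not known exactly. Their poses are not given: they have to be found in the camera images.
- station: blue base plate fixed to the table, 114 mm wide (its x) and 325 mm long (its y, from -145 to +180 mm), with two aluminium side guides, tops 29.5 mm above the table. Origin on the table surface; z up. The rails run along its y; the board starts at the +y (left) end and must travel towards -y, sliding with 1 to 6 N
- rail_end (a point): middle of the far (-y) end of the station, 19 mm above the table, the level of the tops of the two steel runners that carry the board. Their notches, 7 mm deep with 4 mm of play, are set anew each time, 70 to 130 mm of travel ahead of the board: feel or see them. In them the board sits 7 mm lower and is stopped by a steep wall. Push at 50 mm/s or less
- board: loose aluminium carrier board, 92 x 120 mm (x, y), 8 mm thick on black feet, about 0.5 kg, sides parallel to the station's. Origin at the level of the feet's undersides, in the middle of the board: 19 mm above the table while it slides, 12 mm once it is down in the notches. Its top is 16.5 mm above the origin.
- push_face (a point): middle of the outer (+y) upright face of the yellow bumper on the board's +y end; the bumper is 86 mm wide along x, 12 mm thick and stands from 16.5 to 46.5 mm above the board's origin. This point lies 31.5 mm above the board's origin. Push it along the station's -y
- nest (a point): point on the board's top where the middle of the housing bar's underside belongs, at x = +18, y = -8 mm in the board's frame; black ridges 6 mm high surround the nest
- bar_centre (a point): centre of the loose grey housing bar, 18 x 90 x 17 mm, 0.16 kg, that lies in the nest on the board; it stays there
- latch (a joint): red swing latch on an upright post at the station's -x side. 0 = parked, pointing to the station's -y; pi/2 = across the board, pointing to +x; stop at 1.65; starts at 0 to 0.25; grows anticlockwise from above; stays where left (0.7 N at the pin moves it). Arm 14 mm wide, 54 mm long, 31 to 38 mm above the table: it passes over the board only when that is down in the notches
- latch_hinge (a point): point on the latch's vertical hinge axis, 52 mm above the table, at x = -70, y = -30 mm in the station's frame
- latch_pin (a point): middle of the steel pin that stands upright on the latch's end: 10 mm in diameter, black cap of 13 mm, from 38 to about 68 mm above the table, 48 mm from the hinge axis. This point is 52 mm above the table
- setup_block: bystander: grey steel block 50 x 50 x 25 mm, on the table to the left of the station
- spare_bar: bystander: spare grey housing bar 18 x 90 x 17 mm, lying on the table to the right of the station
- hammer: bystander: small brass hammer with wooden handle, 52 x 171 x 22 mm, at the right

How it is judged:
On the way, in this order (a step that is already met when the one before it is completed fails the run):
1. the board has dropped into the notches, with the latch not yet across (z of board in the frame of station between 0.009 and 0.0145 m and angle between the z axis of board and the z axis of station, either way round below 0.035 rad and value of joint latch below 0.9 rad), for 0.2 s.
2. the latch lies across the seated board (z of board in the frame of station between 0.009 and 0.0145 m and angle between the z axis of board and the z axis of station, either way round below 0.035 rad and value of joint latch above 1.3 rad), for 0.2 s.
At the end, for the whole second after the job is handed in: The board is down in the notches (origin 9 to 14.5 mm above the table, level within 2 degrees), the latch lies across it (joint above 1.3 rad), the housing bar is still in its nest (within 6 mm sideways, lying on the board), and all is at rest (all of step 2 and horizontal distance between bar_centre and nest below 0.006 m and z of bar_centre in the frame of board below 0.03 m and linear speed of board below 0.02 m/s and velocity of joint latch below 0.1 rad/s); the robot touches nothing.
It fails at once if the board was lifted or tipped up instead of pushed (more than 8 mm above its rails, or 10 degrees) (z of board in the frame of station above 0.027 m or angle between board's own z axis and vertical above 0.175 rad).
It fails at once if the housing bar was lifted or knocked out of its nest (z of bar_centre in the frame of board above 0.035 m or horizontal distance between bar_centre and nest above 0.012 m).
It fails at once if a bystander was moved by more than 25 mm (distance of any of setup_block, spare_bar, hammer from where it was at the start of the episode above 0.025 m).
It also fails if it takes over 45 s, if anything falls off the work surface, if the arm or the gripper's body presses on something with over 40 N, if the wrist force passes 120 N, or if a joint passes its speed limit or range.

## Working session

There is one attempt and no reset: what is moved stays moved. The work goes in short steps, Python scripts to look and compute and a tool call to move; the robot and the scene stay as the last step left them, time stands still between calls to the robot, and variables do not carry over. Pictures are saved under pics/ and viewed, at most 10 in all, crops included, and the job is handed in when it is done.

Besides the shell and the picture viewer there is one more tool, called after "Call:" as name([rows], argument=value, ...), one row to a line, values as JSON. step_arm: Moves the arm, as the interface text tells. Its arguments: {"type":"object","properties":{"motion":{"type":"array","items":{"type":"array","items":{"type":"number"}}},"force":{"type":"number"}},"required":["motion"]}

```bash
mkdir -p pics; ls; python3 - <<'E'
from workcell import bot
import cv2,numpy as np
s=bot.read_state();print({k:np.round(v,3).tolist() for k,v in s.items()})
for n in("top","side"):
    p,d=bot.read_camera(n);cv2.imwrite(f"pics/{n}0.png",p[:,:,::-1]);np.savez(f"{n}0.npz",p=p,d=d)
    print(n,bot.calibration(n))
E
```

```text
pics
{'time': 0.0, 'q': [-1.353, 0.265, 1.605, 0.0, 1.274, -0.037], 'joint_vel': [0.0, 0.002, 0.0, 0.001, 0.001, 0.0], 'joint_torque': [-0.001, -51.512, -36.731, 0.0, 0.013, -0.0], 'tool_pos': [0.17, -0.652, 0.23], 'tcp_rot': [-3.114, -0.399, 0.0], 'wrist_force': [0.533, -0.053, -0.469], 'torque': [0.039, 0.059, -0.019], 'grip_force': 0.0, 'width': 0.999}
top {'mtx': array([[389.33965433,   0.        , 250.68563099],
       [  0.        , 389.33965433, 190.08844517],
       [  0.        ,   0.        ,   1.        ]]), 'origin': array([0.49069907, 0.096818  , 1.19480221]), 'orientation': array([ 0.01826084, -0.04765487, -1.59548872])}
side {'mtx': array([[380.81008339,   0.        , 260.62002668],
       [  0.        , 380.81008339, 188.2148481 ],
       [  0.        ,   0.        ,   1.        ]]), 'origin': array([-0.02843414,  1.21882903,  0.55789228]), 'orientation': array([ 0.33825547, -1.53342028, -2.24979023])}
```

View pics/top0.png

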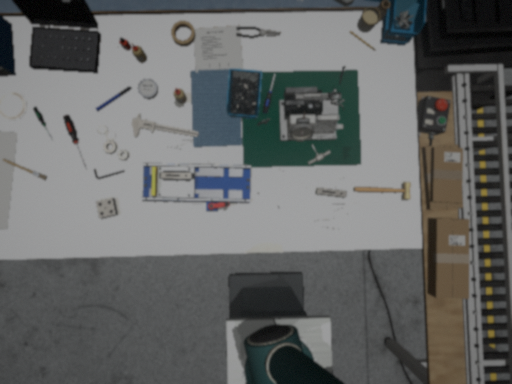

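View pics/side0.png

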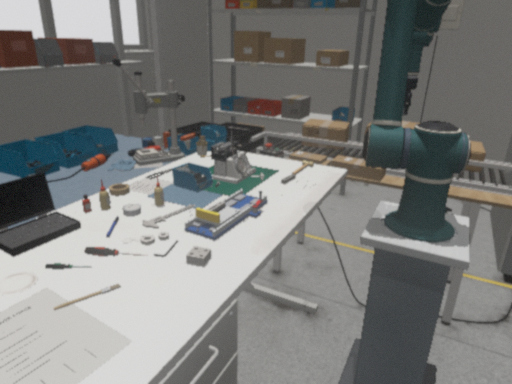

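The top view shows the station at columns 142–251, rows 163–203. The yellow bumper is near (153,181), the red latch near (216,206), and image up is +x. The block is near (107,208), and the spare bar and hammer are at the right.

```bash
cat > h.py <<'E'
import cv2,numpy as np
from scipy.spatial.transform import Rotation as R
from workcell import bot
def pose(name):
    c=bot.calibration(name)
    if "T_tool_cam" in c:
        s=bot.read_state();T=np.eye(4);T[:3,:3]=R.from_rotvec(s["tcp_rot"]).as_matrix();T[:3,3]=s["tool_pos"]
        T=T@c["T_tool_cam"];return c["mtx"],T[:3,:3],T[:3,3],c
    return c["mtx"],R.from_rotvec(c["orientation"]).as_matrix(),np.array(c["origin"]),c
def ray(P,uv,z):
    K,Rm,o,_=P
    uv=np.atleast_2d(uv).astype(float);d=np.c_[(uv[:,0]-K[0,2])/K[0,0],-(uv[:,1]-K[1,2])/K[1,1],-np.ones(len(uv))]@Rm.T
    return o+d*((z-o[2])/d[:,2])[:,None]
def mask(p,name):
    h=cv2.cvtColor(p,cv2.COLOR_RGB2HSV);H,S,V=cv2.split(h)
    return {"yellow":(H>20)&(H<35)&(S>120)&(V>70),"red":((H<8)|(H>172))&(S>120)&(V>60),"blue":(H>105)&(H<130)&(S>120)}[name].astype(np.uint8)
def blobs(m,amin=12):
    n,l,st,c=cv2.connectedComponentsWithStats(m);return [(l==i) for i in range(1,n) if st[i,4]>=amin]
def rect(P,b,z):
    v,u=np.nonzero(b);w=ray(P,np.c_[u,v],z)[:,:2];r=cv2.minAreaRect((w*1000).astype(np.float32));return np.round(r[0],1),np.round(r[1],1),round(r[2],2)
E
python3 - <<'E'
from h import *
P=pose("top");f=np.load("top0.npz");p=f["p"]
print(bot.calibration("wrist"))
for n,z in(("yellow",.0655),("red",.038),("blue",.005)):
    m=mask(p,n);m[:150]=0;m[215:]=0;m[:,:130]=0;m[:,260:]=0
    for b in blobs(m): print(n,b.sum(),rect(P,b,z), np.mean(np.nonzero(b),1)[::-1])
# station outline incl guides: anything not white in window
w=p[155:212,135:260];m=np.zeros(p.shape[:2],np.uint8);m[155:200,130:262]=(p[155:200,130:262].max(2)<150)|((np.ptp(p[155:200,130:262].astype(int),axis=2))>40)
for b in blobs(m,100): print("st",b.sum(),rect(P,b,.012))
cv2.imwrite("pics/c.png",cv2.resize(p[150:220,95:260,::-1],None,fx=4.8,fy=4.8,interpolation=2))
E
```

```text
{'mtx': array([[338.52921663,   0.        , 260.73112303],
       [  0.        , 338.52921663, 194.13511   ],
       [  0.        ,   0.        ,   1.        ]]), 'T_tool_cam': array([[ 4.49373550e-05,  9.60069209e-01,  2.79762599e-01,
         7.07271980e-02],
       [ 9.99999940e-01,  5.32103164e-05, -3.43230077e-04,
        -3.72596515e-04],
       [-3.44410885e-04,  2.79762598e-01, -9.60069149e-01,
        -1.41835025e-01],
       [ 0.00000000e+00,  0.00000000e+00,  0.00000000e+00,
         1.00000000e+00]])}
yellow 58 (array([571. , 354.2]), array([ 5.8, 75.4]), 89.14) [153.63793103 180.24137931]
red 38 (array([498. , 170.2]), array([10.5, 30.8]), 9.87) [218.47368421 204.76315789]
blue 62 (array([574.3, 389.2]), array([12.1, 82.4]), 89.2) [146.77419355 182.11290323]
blue 660 (array([564.2, 161.1]), array([158.9,  85.8]), 88.56) [225.14090909 182.60151515]
st 3361 (array([583.8, 223.2]), array([363.3, 134.4]), 88.57)
```

View pics/c.png

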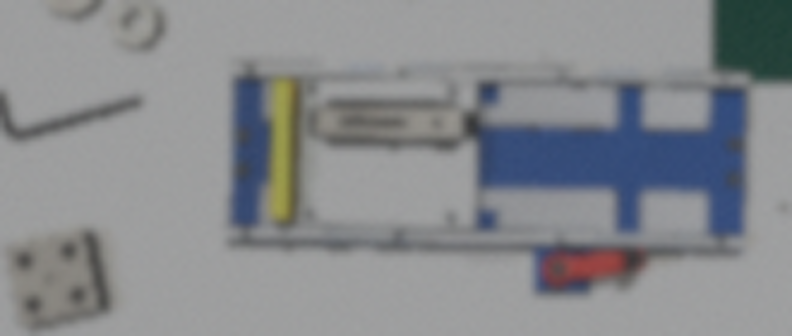

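The crop shows the latch hinge at about (558,267) and the pin at about (633,262). The bar is in its nest, and the runners extend to the right of the board. Next I'll move to a wrist overview with the gripper shut and tool x along world +y.

Call:
step_arm([
  [0,44,-19.5,-10,0],
  [0,44,-19.5,-10,0],
  [0,44,-19.5,-10,0],
  [0,44,-19.5,-10,0],
  [0,44,-19.5,-10,0],
  [0,44,-19.5,-10,0],
  [0,44,-19.5,-10,0],
  [0,44,-19.5,-10,0],
  [0,44,-19.5,-10,0],
  [0,61.7,-82.3,-10,-74],
  [0,61.7,-82.3,-10,-74],
  [0,61.7,-82.3,-10,-74],
  [0,61.7,-82.3,-10,-74],
  [0,61.7,-82.3,-10,-74],
  [0,61.7,-82.3,-10,-74],
  [0,61.7,-82.3,-10,-74],
  [0,61.7,-82.3,-10,-74],
])

```text
time: 1.8
tool_pos: [0.5408, 0.0221, 0.3275]
tcp_rot: [-2.34, -2.096, 0.0]
wrist_force: [0.5, -0.2, 0.8]
width: -0.001
grip_force: 0.0
```

Call:
step_arm([
  [0,0,0,0,0],
  [0,0,0,0,0],
])

```text
time: 2.0
tool_pos: [0.541, 0.0213, 0.3273]
tcp_rot: [-2.344, -2.091, 0.002]
wrist_force: [0.7, -1.1, -0.4]
width: -0.003
grip_force: 0.0
```

Call:
step_arm([
  [0,28,-1.2,0,-5.5],
  [0,28,-1.2,0,-5.5],
  [0,28,-1.2,0,-5.5],
  [0,28,-1.2,0,-5.5],
  [0,28,-1.2,0,-5.5],
  [0,28,-1.2,0,-5.5],
  [0,28,-1.2,0,-5.5],
  [0,28,-1.2,0,-5.5],
  [0,28,-1.2,0,-5.5],
  [0,28,-1.2,0,-5.5],
])

```text
time: 3.0
tool_pos: [0.5623, 0.2977, 0.3279]
tcp_rot: [2.246, 2.196, -0.0]
wrist_force: [-0.7, 0.2, 0.3]
width: 0.001
grip_force: 0.0
```

```bash
python3 - <<'E'
from h import *
P=pose("wrist");p,d=bot.read_camera("wrist");cv2.imwrite("pics/w1.png",p[:,:,::-1]);np.savez("w1.npz",p=p,d=d,K=P[0],R=P[1],o=P[2])
s=bot.read_state();print(s["tool_pos"],s["tcp_rot"])
for n,z in(("yellow",.0655),("red",.038),("blue",.006)):
    for b in blobs(mask(p,n),60): print(n,b.sum(),rect(P,b,z), np.round(np.mean(np.nonzero(b),1)[::-1]))
E
```

```text
[0.5622586  0.29786916 0.32804419] [2.24611524e+00 2.19600289e+00 1.24087021e-04]
yellow 747 (array([573.4, 356.9]), array([11.2, 84.6]), 88.7) [269. 106.]
red 113 (array([855.5, 271.7]), array([15.6, 16.2]), 74.97) [487. 168.]
red 342 (array([498.2, 172.3]), array([18.4, 62.6]), 2.03) [218. 242.]
blue 81 (array([842.7, 470.1]), array([ 8.8, 15.3]), 88.7) [487.   3.]
blue 1266 (array([574.3, 383.8]), array([31.2, 93.3]), 87.53) [268.  81.]
blue 1152 (array([567.1, 192.5]), array([82.5, 37.7]), 88.33) [266. 215.]
blue 148 (array([495.6, 192. ]), array([32.9, 26.2]), 87.05) [220. 218.]
```

View pics/w1.png

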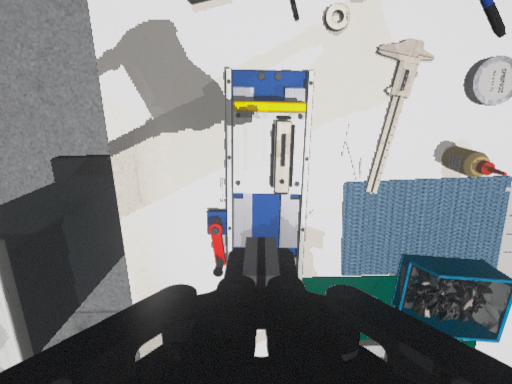

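The wrist view shows the bumper at (269,106), the latch hinge at (215,230), the pin's black cap at (219,271), and the bar in its nest at (284,157).

```bash
python3 - <<'E'
from h import *
f=np.load("w1.npz");P=(f["K"],f["R"],f["o"],0)
hi=ray(P,[(215,230)],.045)[0];pin=ray(P,[(219.3,270)],.068)[0]
print("hinge",hi,"pin",pin,"dist",np.hypot(*(pin-hi)[:2]))
print("plate end",ray(P,[(229,70),(308,71)],.006))
a=np.deg2rad(-1.3);X=np.array([np.cos(a),np.sin(a)]);Y=np.array([-X[1],X[0]])
o=hi[:2]+.07*X+.03*Y;print("station o",o)
b=np.array([.5734,.3569])-o;print("bumper in st",b@X,b@Y)
d=(pin-hi)[:2];print("latch",np.arctan2(d@X,-d@Y))
E
```

```text
hinge [0.49788527 0.19603246 0.045     ] pin [0.50368557 0.14845268 0.068     ] dist 0.04793202111121472
plate end [[0.52331654 0.40121005 0.006     ]
 [0.62514251 0.39768538 0.006     ]]
station o [0.56854787 0.22443662]
bumper in st 0.0018456372781778022 0.13253936354537416
latch 0.14399749860665662
```

Call:
step_arm([
  [0,5,0.5,5,0],
  [0,10.5,1,8,0],
  [0,10.5,1,13,0],
  [0,10.5,1,18,0],
  [0,10.5,1,23,0],
  [0,10.5,1,26.5,0],
  [0,10.5,1,28.3,0],
  [0,10.5,1,28.3,0],
  [0,10.5,1,28.3,0],
])

```text
time: 3.95
tool_pos: [0.5744, 0.4038, 0.0452]
tcp_rot: [2.245, 2.198, -0.0]
wrist_force: [0.9, 0.3, 0.6]
width: -0.006
grip_force: 0.0
```

Call:
step_arm([
  [0,-0.5,0,0,0],
  [0,-1,0,0,0],
  [0,-1.5,0,0,0],
  [0,-2,0,0,0],
  [0,-2.4,0,0,0],
  [0,-2.8,0,0,0],
])

```text
time: 4.55
tool_pos: [0.5734, 0.376, 0.0451]
tcp_rot: [2.244, 2.199, 0.0]
wrist_force: [0.5, 0.7, 0.4]
width: 0.001
grip_force: 0.0
```

Call:
step_arm([
  [0,-0.4,0,0,0],
  [0,-0.8,0,0,0],
  [0,-1.2,0,0,0],
  [0,-1.6,0,0,0],
  [0,-2.0,0,0,0],
  [0,-2.4,0,0,0],
  [0,-2.8,0,0,0],
  [0,-3.2,0,0,0],
  [0,-3.6,0,0,0],
  [0,-4,0,0,0],
  [0,-4.4,0,0,0],
  [0,-4.8,0,0,0],
])

```text
time: 5.75
tool_pos: [0.5725, 0.3282, 0.0449]
tcp_rot: [-2.244, -2.199, -0.0]
wrist_force: [-0.3, 4.8, -0.5]
width: 0.007
grip_force: 2.2
```

```bash
cat > look.py <<'E'
from h import *
P=pose("top");p,d=bot.read_camera("top")
m=mask(p,"yellow");m[:150]=0;m[215:]=0;m[:,:130]=0;m[:,260:]=0
for b in blobs(m): print("bumper",b.sum(),rect(P,b,.0655))
s=bot.read_state();print(s["time"],s["tool_pos"],s["wrist_force"])
E
python3 look.py
```

```text
bumper 60 (array([582.9, 310.7]), array([11.6, 55.2]), 89.06)
5.8 [0.57236544 0.32746203 0.0448155 ] [0.60057899 3.26842413 0.71047055]
```

Call:
step_arm([
  [0,-0.4,0,0,0],
  [0,-0.8,0,0,0],
  [0,-1.2,0,0,0],
  [0,-1.6,0,0,0],
  [0,-2.0,0,0,0],
])

```text
time: 6.3
tool_pos: [0.572, 0.3082, 0.0448]
tcp_rot: [-2.243, -2.199, -0.0]
wrist_force: [-0.5, 5.7, -0.0]
width: -0.004
grip_force: 2.4
```

Call:
step_arm([
  [0,-0.3,0,0,0],
  [0,-0.6,0,0,0],
  [0,-0.8,0,0,0],
])

```text
time: 6.6
tool_pos: [0.5717, 0.3003, 0.0448]
tcp_rot: [-2.244, -2.198, 0.0]
wrist_force: [-1.0, 5.9, 0.8]
width: -0.003
grip_force: 2.6
```

Call:
step_arm([
  [0,-0.3,0,0,0],
  [0,-0.6,0,0,0],
  [0,-0.8,0,0,0],
])

```text
time: 6.9
tool_pos: [0.5713, 0.2925, 0.0448]
tcp_rot: [-2.243, -2.198, 0.0]
wrist_force: [-0.6, 6.1, 0.9]
width: -0.005
grip_force: 2.8
```

Call:
step_arm([
  [0,-0.3,0,0,0],
  [0,-0.6,0,0,0],
  [0,-0.8,0,0,0],
])

```text
time: 7.2
tool_pos: [0.571, 0.2846, 0.0448]
tcp_rot: [-2.243, -2.198, 0.0]
wrist_force: [-1.7, 6.3, 1.2]
width: -0.004
grip_force: 3.0
```

Call:
step_arm([
  [0,-0.3,0,0,0],
  [0,-0.6,0,0,0],
])

```text
time: 7.4
tool_pos: [0.5708, 0.2788, 0.0448]
tcp_rot: [-2.243, -2.198, 0.001]
wrist_force: [-1.8, 6.3, 1.6]
width: 0.001
grip_force: 3.2
```

Call:
step_arm([
  [0,-0.3,0,0,0],
  [0,-0.6,0,0,0],
])

```text
time: 7.6
tool_pos: [0.5705, 0.2729, 0.0448]
tcp_rot: [-2.243, -2.198, 0.001]
wrist_force: [-2.1, 7.4, 1.9]
width: 0.002
grip_force: 3.3
```

Call:
step_arm([
  [0,-0.3,0,0,0],
  [0,-0.6,0,0,0],
])

```text
time: 7.8
tool_pos: [0.5703, 0.2668, 0.0448]
tcp_rot: [-2.243, -2.198, 0.001]
wrist_force: [-1.8, 4.9, 1.0]
width: -0.004
grip_force: 1.9
```

Call:
step_arm([
  [0,-0.3,0,0,0],
  [0,-0.6,0,0,0],
])

```text
time: 8.0
tool_pos: [0.5716, 0.2624, 0.0452]
tcp_rot: [-2.244, -2.196, -0.006]
wrist_force: [-2.4, 18.0, -1.9]
width: 0.002
grip_force: 8.9
```

```bash
python3 look.py; python3 - <<'E'
from h import *
p,d=bot.read_camera("side");cv2.imwrite("pics/s1.png",cv2.resize(p[160:260,160:300,::-1],None,fx=5,fy=5,interpolation=2))
E
```

```text
8.05 [0.57161733 0.26243992 0.04528864] [-0.15831631 11.49478971 -1.34797137]
```

View pics/s1.png

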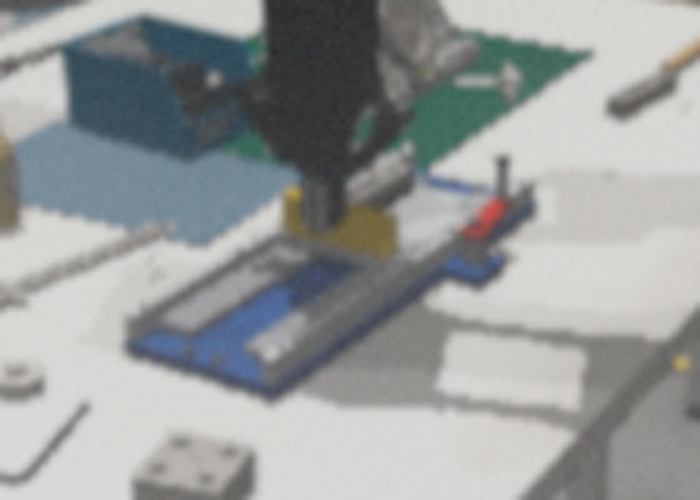

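The force dropped and then rose to 18 N at about 108 mm of travel. The side crop shows the bumper low between the guides and the latch still parked. I'll back off, rise and check the height.

Call:
step_arm([
  [0,1,0,0,0],
  [0,3,0,0,0],
  [0,4,0,0,0],
  [0,4,0,-5,0],
  [0,4,0,-10,0],
  [0,4,0,-15,0],
  [0,4,0,-20,0],
  [0,4,0,-25,0],
  [0,4,0,-27,0],
  [0,4,0,-27,0],
])

```text
time: 9.1
tool_pos: [0.574, 0.3018, 0.3208]
tcp_rot: [2.24, 2.197, 0.014]
wrist_force: [0.2, 0.6, 0.4]
width: -0.001
grip_force: 0.0
```

```bash
python3 - <<'E'
from h import *
P=pose("wrist");p,d=bot.read_camera("wrist");cv2.imwrite("pics/w2.png",p[:,:,::-1])
print(bot.read_state()["tool_pos"],bot.read_state()["tcp_rot"],bot.read_state()["wrist_force"])
K,Rm,o,_=P;v,u=np.mgrid[:384,:512];c=np.stack([(u-K[0,2])/K[0,0]*d,-(v-K[1,2])/K[1,1]*d,-d],-1);w=c@Rm.T+o
np.savez("w2.npz",p=p,d=d,w=w,K=K,R=Rm,o=o)
a=np.deg2rad(-1.3);X=np.array([np.cos(a),np.sin(a)]);Y=np.array([-X[1],X[0]])
q=(w[...,:2]-[.56855,.22444]);sx=q@X;sy=q@Y
def med(x0,x1,y0,y1):
    m=(sx>x0)&(sx<x1)&(sy>y0)&(sy<y1)&(d>0);return m.sum(),np.round(np.percentile(w[m][:,2],[10,50,90])*1000,1) if m.any() else None
for n,b in dict(bumper=(-.035,.04,.02,.03),boardL_far=(-.035,-.01,-.07,-.05),boardL=(-.035,-.01,-.05,-.02),boardL_near=(-.035,-.01,-.01,.01),bar=(.012,.024,-.06,0),guideL=(-.056,-.05,-.05,.15),guideR=(.05,.056,-.05,.15),table=(-.15,-.1,0,.1)).items(): print(n,med(*b))
for b in blobs(mask(p,"yellow"),60): print("y",rect(P,b,.0585))
E
```

```text
[0.57275487 0.301213   0.31715324] [2.24157341 2.19831321 0.0058201 ] [-0.72458533  1.18262152 -0.32987214]
bumper (np.int64(954), array([12.2, 46.4, 58.2]))
boardL_far (np.int64(42), array([26.9, 27.7, 28.8]))
boardL (np.int64(343), array([26.9, 28. , 29. ]))
boardL_near (np.int64(216), array([26.9, 27.9, 29. ]))
bar (np.int64(206), array([43.9, 45. , 46.2]))
guideL (np.int64(1001), array([ 28.2, 394.6, 402.6]))
guideR (np.int64(1574), array([ 28.5, 396.4, 403.5]))
table (np.int64(2541), array([-1.7, -0.6,  0.5]))
y (array([569.7, 249.8]), array([17.6, 83.9]), 87.48)
```

View pics/w2.png

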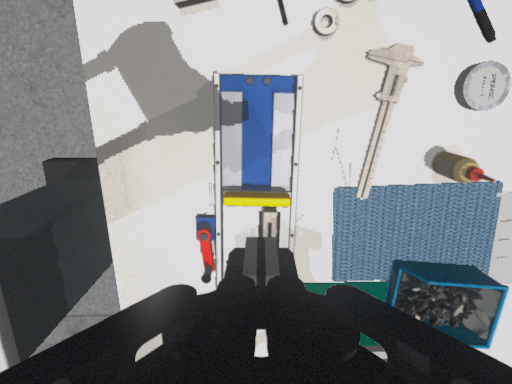

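The board is seated: its top is at 28 mm and level, and the bar is in its nest. The latch pin is at (206,277) and hasn't moved. Next I'll approach the pin from its −x side.

Call:
step_arm([
  [0,-4,-2.7,0,0],
  [0,-8,-5.4,2,0],
  [0,-12,-8.1,5,0],
  [0,-15.8,-10.7,8,0],
  [0,-15.8,-10.7,12,0],
  [0,-15.8,-10.7,16,0],
  [0,-15.8,-10.7,20,0],
  [0,-15.8,-10.7,24,0],
  [0,-15.8,-10.7,26,0],
  [0,-15.8,-10.7,26.9,0],
  [0,-15.8,-10.7,26.9,0],
])

```text
time: 10.25
tool_pos: [0.4588, 0.144, 0.0429]
tcp_rot: [-2.241, -2.197, 0.009]
wrist_force: [-0.5, 0.3, -0.8]
width: -0.003
grip_force: 0.0
```

```bash
python3 - <<'E'
from h import *
s=bot.read_state();t=s["tool_pos"];print(t,s["tcp_rot"],s["q"])
T=R.from_rotvec(s["tcp_rot"]).as_matrix()
a=np.deg2rad(-1.3);X=np.array([np.cos(a),np.sin(a)]);Y=np.array([-X[1],X[0]]);H=np.array([.4979,.196])
g=.0205
for th in np.deg2rad([5,10,15,20,25,30,35,40,45,50,55,60,65,70,75,80,85,88]):
    r=np.sin(th)*X-np.cos(th)*Y;n=np.cos(th)*X+np.sin(th)*Y
    d=T.T@np.r_[H+.048*r-g*n-t[:2],.046-t[2]]
    print(round(np.rad2deg(th)),np.round(d*100,2),-round(np.rad2deg(th)))
E
```

```text
[0.45883257 0.14399919 0.04290058] [-2.24096471 -2.19732067  0.00891134] [ 2.52420548e-01  1.06064247e-01  2.17519775e+00 -2.14313903e-04
  8.66791950e-01  2.72226230e-01]
5 [ 0.32  2.16 -0.32] -5
10 [ 0.2   2.6  -0.33] -10
15 [ 0.11  3.05 -0.33] -15
20 [ 0.06  3.5  -0.33] -20
25 [ 0.06  3.96 -0.33] -25
30 [ 0.09  4.41 -0.34] -30
35 [ 0.16  4.86 -0.34] -35
40 [ 0.28  5.3  -0.34] -40
45 [ 0.43  5.73 -0.35] -45
50 [ 0.61  6.15 -0.35] -50
55 [ 0.83  6.54 -0.35] -55
60 [ 1.09  6.92 -0.35] -60
65 [ 1.38  7.27 -0.36] -65
70 [ 1.7   7.6  -0.36] -70
75 [ 2.04  7.9  -0.36] -75
80 [ 2.41  8.16 -0.36] -80
85 [ 2.8   8.4  -0.37] -85
88 [ 3.04  8.52 -0.37] -88
```

Call:
step_arm([
  [0,0.3,1,-0.3,-5],
  [0,0.3,2.1,-0.3,-5],
  [0,0.2,2.6,-0.3,-10],
  [0,0.1,3.05,-0.3,-15],
  [0,0.05,3.5,-0.3,-20],
  [0,0.05,3.95,-0.3,-25],
  [0,0.1,4.4,-0.3,-30],
  [0,0.15,4.85,-0.3,-35],
  [0,0.3,5.3,-0.3,-40],
  [0,0.3,5.3,-0.3,-40],
])

```text
time: 11.25
tool_pos: [0.5166, 0.1469, 0.05]
tcp_rot: [1.357, 2.831, 0.002]
wrist_force: [0.6, 0.3, -0.7]
width: 0.003
grip_force: 0.0
```

```bash
cat > l2.py <<'E'
from h import *
P=pose("top");p,d=bot.read_camera("top");Z=p[170:225,190:250]
m=mask(p,"red");m[:150]=0;m[225:]=0;m[:,:190]=0;m[:,260:]=0
for b in blobs(m,8): print("red",b.sum(),rect(P,b,.038))
s=bot.read_state();t=s["tool_pos"];print(t,s["tcp_rot"],s["wrist_force"])
T=R.from_rotvec(s["tcp_rot"]).as_matrix()
a=np.deg2rad(-1.3);X=np.array([np.cos(a),np.sin(a)]);Y=np.array([-X[1],X[0]]);H=np.array([.4979,.196])
yaw=np.rad2deg(np.arctan2(T[1,0],T[0,0]))-88.7
print("yaw",yaw)
for deg in [40,45,50,55,60,65,70,75,80,85,88]:
    th=np.deg2rad(deg);r=np.sin(th)*X-np.cos(th)*Y;n=np.cos(th)*X+np.sin(th)*Y
    d=T.T@np.r_[H+.048*r-.0205*n-t[:2],.046-t[2]]
    print(deg,np.round(d*100,2),round(yaw-deg))
E
python3 l2.py
```

```text
[0.51614307 0.14674399 0.04983492] [1.35986416e+00 2.83007558e+00 1.99670839e-03] [-0.43802375  1.10608328 -0.14860434]
yaw 39.97095161370903
40 [ 0.18 -0.39  0.38] 0
45 [0.02 0.03 0.38] -5
50 [-0.1   0.47  0.38] -10
55 [-0.18  0.92  0.39] -15
60 [-0.23  1.37  0.39] -20
65 [-0.23  1.83  0.39] -25
70 [-0.2   2.28  0.39] -30
75 [-0.12  2.73  0.39] -35
80 [-0.01  3.17  0.39] -40
85 [0.14 3.6  0.39] -45
88 [0.25 3.85 0.39] -48
```

Call:
step_arm([
  [0,0,0.2,0.2,-5],
  [0,-0.1,0.5,0.2,-10],
  [0,-0.2,0.9,0.2,-15],
  [0,-0.2,1.35,0.2,-20],
  [0,-0.2,1.8,0.2,-25],
  [0,-0.2,2.25,0.2,-30],
  [0,-0.1,2.7,0.2,-35],
  [0,0,3.15,0.2,-40],
  [0,0.1,3.5,0.2,-44],
  [0,0.1,3.5,0.2,-44],
])

```text
time: 12.3
tool_pos: [0.542, 0.1696, 0.0473]
tcp_rot: [0.199, 3.134, 0.0]
wrist_force: [0.3, -0.3, 0.1]
width: 0.002
grip_force: 0.0
```

```bash
python3 l2.py | head -4;  python3 - <<'E'
from h import *
p,d=bot.read_camera("side");cv2.imwrite("pics/s2.png",cv2.resize(p[160:260,180:300,::-1],None,fx=5,fy=5,interpolation=2))
E
```

```text
[0.5418742  0.16945427 0.04730644] [2.00958255e-01 3.13416965e+00 4.29687605e-04] [ 0.01240994  0.47156809 -0.03824782]
yaw 83.96259597033544
40 [ 2.67 -2.74  0.13] 44
45 [ 2.26 -2.54  0.13] 39
```

View pics/s2.png

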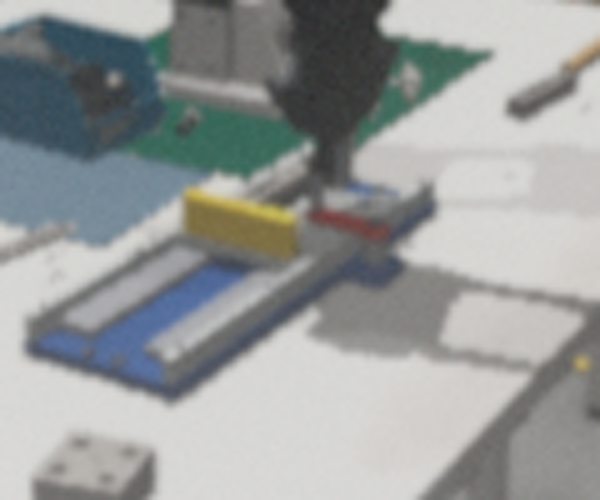

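The latch now lies across the board, with the red arm at about (350,222) in the crop. I'll back off, rise and move clear to check.

Call:
step_arm([
  [0,0,-1,0,0],
  [0,0,-3,0,0],
  [0,0,-3,-4,0],
  [0,0,-3,-9,0],
  [0,0,-3,-14,0],
  [0,0,-8,-19,0],
  [0,0,-13,-22,0],
  [0,0,-18,-22,0],
  [0,0,-23,-22,0],
  [0,0,-28,-22,0],
  [0,0,-28,-22,0],
  [0,0,-28,-22,0],
  [0,0,-28,-22,0],
])

```text
time: 13.7
tool_pos: [0.506, -0.1092, 0.2667]
tcp_rot: [-0.201, -3.135, -0.001]
wrist_force: [0.4, 0.1, 0.3]
width: -0.001
grip_force: 0.0
```

```bash
python3 - <<'E'
from h import *
P=pose("top");p,d=bot.read_camera("top");cv2.imwrite("pics/t2.png",cv2.resize(p[150:220,95:260,::-1],None,fx=4.8,fy=4.8,interpolation=2))
print(bot.read_state()["tool_pos"])
for n,z in(("yellow",.0585),("red",.038)):
    m=mask(p,n);m[:150]=0;m[225:]=0;m[:,:130]=0;m[:,260:]=0
    for b in blobs(m): print(n,b.sum(),rect(P,b,z))
E
```

```text
[ 0.50617615 -0.10839222  0.2666727 ]
yellow 65 (array([570.2, 245.5]), array([ 5.8, 73.1]), 88.9)
red 35 (array([519.7, 191.4]), array([ 8.9, 32.6]), 88.78)
```

View pics/t2.png

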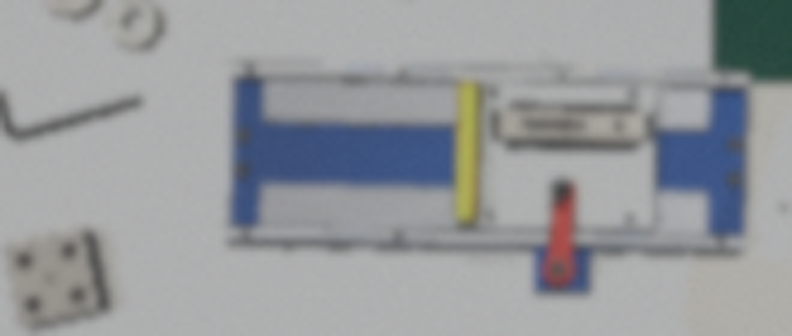

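The latch lies straight across the seated board: its hinge is at (558,267) and its pin at (563,188). The bar is in its nest and the arm is clear, so I'm handing in.

```bash
python3 -c "
from workcell import bot
print(bot.finish_job())"
```

```text
the job is handed in; nothing more can be done
None
```

I pushed the board into its notches, swung the latch across it with the bar still in its nest, and handed the job in; no verdict came back, but the last camera views showed it all in place.

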